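# Count to the third gap and push the dressing stone home

### The job

Starting at the yellow end of the divider rack, run a fingertip along the rail on top and count the gaps off by touching the white pad over the first, the second and the third gap in turn (a gap with a grey stone in it counts too), touching no pad beyond the third. Then push the orange-brown stone along the bench, without lifting or tipping it, into that third gap until it is fully home against the back stop, and take the hand away. Leave the grey stones and everything else where they are.

Things in the scene. Friction and masses are not known exactly. Their poses are not given: they have to be found in the camera images.
- rack: dark steel divider rack screwed to the bench, x -30 to +36 mm, 341 mm wide (y), 66 mm high. Eight dividers 5 mm thick, 60 mm high make seven gaps, 43 mm clear, centres at y = +144, +96, +48, 0, -48, -96, -144 mm, open at the front (-x, towards the robot) and below (the bench is their floor). Origin: on the bench, mid-width; x points to the back stop, z up
- rack_stop (a point): centre of the foot of the rack's back stop, an upright strip 24 mm high that closes the foot of all seven gaps: its front face is at rack x = +30 mm. Axes as the rack's
- rail_mid (a point): middle of the counting rail's top face: a flat, rigid blue-painted bar 30 mm wide (x) and 341 mm long (y) lying across the tops of the dividers, its top 66 mm above the bench, centred at rack x = +21 mm; it carries one white pad over each gap. Axes as the rack's
- yellow_cap: bright yellow end block, 66 x 20 x 66 mm, fixed at one end of the rack, at rack y = +182.5 or -182.5 mm: counting starts at this end. Origin: centre of its underside, on the bench
- grey_cap: grey end block of the same size, fixed at the other end of the rack. Origin: centre of its underside, on the bench
- pad1: white pad on the counting rail over gap 1 as numbered from the rack's +y end (first from that end, whichever end is yellow), 30 mm (x) by 32 mm (y), practically flush with the rail and rigid. Origin: centre of its top face, 66 mm above the bench; axes as the rack's
- pad2: white pad on the counting rail over gap 2 as numbered from the rack's +y end (number 2 from that end, whichever end is yellow), 30 mm (x) by 32 mm (y), practically flush with the rail and rigid. Origin: centre of its top face, 66 mm above the bench; axes as the rack's
- pad3: white pad on the counting rail over gap 3 as numbered from the rack's +y end (number 3 from that end, whichever end is yellow), 30 mm (x) by 32 mm (y), practically flush with the rail and rigid. Origin: centre of its top face, 66 mm above the bench; axes as the rack's
- pad4: white pad on the counting rail over gap 4 as numbered from the rack's +y end (number 4 from that end, whichever end is yellow), 30 mm (x) by 32 mm (y), practically flush with the rail and rigid. Origin: centre of its top face, 66 mm above the bench; axes as the rack's
- pad5: white pad on the counting rail over gap 5 as numbered from the rack's +y end (number 5 from that end, whichever end is yellow), 30 mm (x) by 32 mm (y), practically flush with the rail and rigid. Origin: centre of its top face, 66 mm above the bench; axes as the rack's
- pad6: white pad on the counting rail over gap 6 as numbered from the rack's +y end (number 6 from that end, whichever end is yellow), 30 mm (x) by 32 mm (y), practically flush with the rail and rigid. Origin: centre of its top face, 66 mm above the bench; axes as the rack's
- pad7: white pad on the counting rail over gap 7 as numbered from the rack's +y end (last from that end, whichever end is yellow), 30 mm (x) by 32 mm (y), practically flush with the rail and rigid. Origin: centre of its top face, 66 mm above the bench; axes as the rack's
- stone: the loose orange-brown dressing stone, a bar 80 mm long (its x), 28 mm wide (its y), 28 mm high, about 0.16 kg, lying on the bench in front of the rack, its x end towards the rack. Origin: centre of its underside. Fully home in a gap its far end meets the back stop, its centre is at rack x = -10 mm and it stands 20 mm out of the front
- old_a_mid (a point): dark grey worn stone, 56 x 28 x 28 mm, loose, already in the second gap from the rack's +y end, not sticking out; stays there. Point: its centre
- old_b_mid (a point): dark grey worn stone, 56 x 28 x 28 mm, loose, already in the second gap from the rack's -y end, not sticking out; stays there. Point: its centre
- tape: orange tape measure, 65 x 36 x 60 mm, standing on the bench right of the rack; bystander. Origin: centre of its underside
- mug: blue mug, 76 mm across, 85 mm high, left of the rack; bystander. Origin: centre of its underside
- jar: pale jar with white cap, 64 mm across, 80 mm high, behind the rack; bystander. Origin: centre of its underside
- can: can with green band, 60 mm across, 100 mm high, behind the rack; bystander. Origin: centre of its underside
- driver: screwdriver with a red handle lying on the bench at the right, in front of the tape measure, about 200 mm long; bystander. Origin: about mid-length, on the bench

How it is judged:
By the outcome, as a careful person would: the job done as asked, in the order asked, and still so for the second after the job is handed in, with the robot touching nothing.
It also fails if it takes over 72 s, if anything falls off the work surface, if the arm or the gripper's body presses on something with over 40 N, if the wrist force passes 120 N, or if a joint passes its speed limit or range.

### The arm

A 7-joint arm with a two-finger parallel gripper is mounted at the origin on the work surface. World frame = base frame: x ahead of the robot, y to its left, z up, the work surface at z = 0. Lengths are in m, angles in rad, forces in N, time in s.
With the tool pointing down it reaches from about 0.4 to 0.75 m from the base axis. Payload 19.5 kg.
Tool frame: the origin (TCP) lies midway between the tips of the shut fingers; the grasp point (between the pads) lies 19 mm behind it; z points along the fingers, y is the direction in which the jaws open and shut (so a half turn about z gives the same grasp; the last joint's range is limited). The gripper opens to 85 mm and grips with 20 to 120 N. Pads are 22 mm wide; open, the fingers measure 114 mm over their backs; the gripper's body (76 mm by 85 mm) begins 54 mm behind the grasp point. The pads swing forward as they close: fully open they stand 13 mm farther back than shut.
Start: joints at [1.158, 0.707, -0.028, 1.485, 0.022, 0.951, -0.075], TCP at [0.208, -0.536, 0.231] pointing down, gripper open.
Joint ranges: [-2.71, 2.71], [-0.32, 2.16], [-1.57, 1.52], [0, 2.45], [-1.46, 4.6], [0, 2.02], [-2.83, 2.83]. Speed limits (rad/s): [1.89, 1.89, 2.57, 2.57, 3.01, 3.01, 3.01].

### API

Orientations are given as a unit quaternion [w, x, y, z].
In Python, from cell import get_state, capture, camera_info, finish_job, outline_of gives the robot as it stands.
- The arm moves only by the tool arm_command, never from a script. Its argument "moves" is a list of rows, each an object with "turn": the turn, a rotation vector about the tool's x, y, z in degrees, a list of three; "translation": the shift along the tool's x, y, z in m, a list of three; "hand": the opening, from -1 (shut) to 1 (fully open). A call has 1 to 12 rows; each row shifts and turns the commanded pose from where the row before left it, along the tool's axes as they then stand; what a row does not reach is not made up. A row lasts 1/12 s, in which the tool goes at most 41.7 mm and 7.16 degrees, less where a joint would pass 70% of its speed; a pose out of reach is approached as far as the arm can. A call is refused whole if a number of a shift passes 0.0417 or a number of a turn 7.16, either way. A call with a gripper value outside its range is refused whole. The fingers move at their own pace and stop on an object; "force" is the grip in N (left out, the last holds). Time passes only in rows, so rows that do not move let the fingers close. It gives the time, the measured TCP pose, the force and the opening at its end, in the units of the state.
- get_state(): the state, without advancing time (a new reading comes with each control period).
- capture(name): name is "scene" or "top" or "wrist"; returns (picture, depth): 420x560x3 uint8, blue, green, red; 420x560 float32, m along the optical axis (not along the pixel's ray), 0 where there is no reading.
- camera_info(name): a dict with "K" (3x3 intrinsics, pixels), "rvec" (rotation vector, rad) and "tvec" (3), from world to camera coordinates, as OpenCV has them. Camera axes: x right, y down, z forward; pixel columns grow to the right and rows downward; lengths in m; the calibration is good to about 2 mm. A picture is of the moment at which its call begins: read the wrist's pose just before it. camera_info takes no time and is no camera call; for the wrist camera it gives the pose at the moment of the call.
- finish_job(): hands the job in, once; it reports no verdict.
Trained networks look in the newest picture that a camera, given by its name, has taken for a name from the list of things; names that differ only in an ending like _2 or _b are one class to them, and where a whole thing is asked for, a point or a joint stands for the part that bears it (a point fixed in the world has none). Each returns a list of dicts, best first, with "conf" (0 to 1); they miss things now and then, are a little off and sometimes report something else, mostly with a low value. They report only what shows in the picture. A call takes as long as a camera call.
- outline_of(camera, query): "pixels" (420x560 bool, what is visible of it) and "rect" ([left, top, right, bottom] in pixels, round what is visible of it).
The state is a dict: "time_s": time; "joint_positions": joint angles; "dq": joint speeds; "joint_torque": joint torques, N m; "eef_pos": TCP position; "tcp_rot": TCP orientation; "force": force on the tool from outside, world axes, zero at the start; "ft_torque": the same for the moment, N m; "opening": opening from 0.0 (shut) to 1.0 (fully open).
Only numpy, scipy, OpenCV 4.12 (cv2) and the standard library are available. Lean on these libraries where they do the work, as an engineer would, in place of code of your own. Each camera call takes 0.05 s, during which the arm holds its last target.

## Working session

There is one attempt and no reset: what is moved stays moved. The work goes in short steps, Python scripts to look and compute and a tool call to move; the robot and the scene stay as the last step left them, time stands still between calls to the robot, and variables do not carry over. Pictures are saved under pics/ and viewed, and the job is handed in when it is done.

Besides the shell and the picture viewer there is one more tool, called after "Request:" by a JSON object that holds its "op" and its "data". arm_command: Moves the arm, as the interface text tells. Its arguments: {"type":"object","properties":{"moves":{"type":"array"},"force":{"type":"number"}},"required":["moves"]}

```bash
ls; mkdir -p pics; python3 - <<'E'
from cell import *
import cv2
print(get_state())
for n in ("scene","top"):
    p,d=capture(n); cv2.imwrite(f"pics/{n}0.png",p)
    i=camera_info(n); print(n,i)
E
```

```text
pics
{'time_s': 0.0, 'joint_positions': array([ 1.15831093,  0.70707157, -0.02762366,  1.48498795,  0.02199045,
        0.95089021, -0.07549249]), 'dq': array([ 0.00160901,  0.00017442,  0.00075979, -0.00064535, -0.00118216,
        0.00176836, -0.00055793]), 'joint_torque': array([-2.64555101e-04, -8.83198857e+01,  1.23450492e+00, -2.36167431e+01,
        1.68147020e-02,  6.43157662e-03, -5.43951145e-06]), 'eef_pos': array([ 0.20826205, -0.53568487,  0.23084804]), 'tcp_rot': array([-5.16449378e-04,  9.82863164e-01,  1.84335898e-01, -1.07604139e-04]), 'force': array([-0.51633895, -0.69635692,  0.02274647]), 'ft_torque': array([-0.03779173, -0.03771752,  0.03607672]), 'opening': 0.9989598505840729}
scene {'K': array([[477.80694933,   0.        , 288.64632775],
       [  0.        , 477.80694933, 205.29425164],
       [  0.        ,   0.        ,   1.        ]]), 'rvec': array([ 2.34203207,  0.80422157, -0.28612424]), 'tvec': array([-0.47495671, -0.26461945,  1.5268241 ])}
top {'K': array([[531.75186483,   0.        , 278.36695355],
       [  0.        , 531.75186483, 206.40326799],
       [  0.        ,   0.        ,   1.        ]]), 'rvec': array([ 2.16709962, -2.13587971,  0.17238094]), 'tvec': array([-0.02895214,  0.6001493 ,  1.17473162])}
```

View pics/scene0.png

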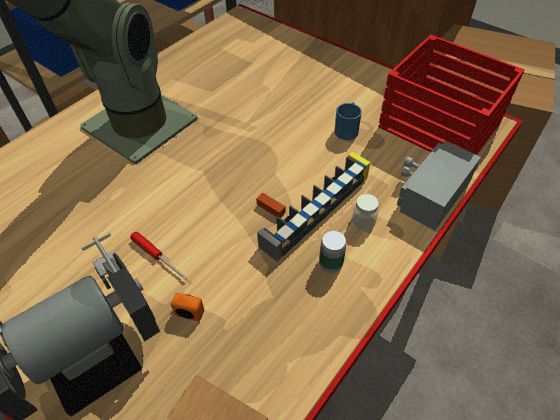

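View pics/top0.png

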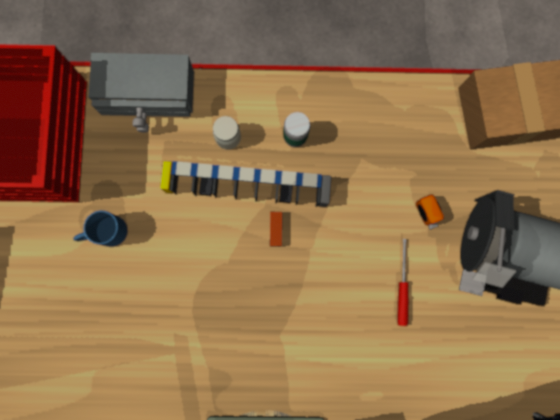

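The yellow cap is at the left (+y) end, at top px (167,176), and the grey cap is at (323,190). The stone is at (276,228), in front of gap 5. Next I'll measure the poses.

```bash
cat > h.py <<'E'
from cell import *
import cv2, numpy as np
def cam(n):
    i=camera_info(n); R,_=cv2.Rodrigues(np.array(i["rvec"])); return np.array(i["K"]),R,np.array(i["tvec"]).ravel()
def plane(n,uv,z):
    K,R,t=cam(n); uv=np.atleast_2d(uv).astype(float)
    r=np.c_[uv,np.ones(len(uv))]@np.linalg.inv(K).T@R; c=-R.T@t
    s=(z-c[2])/r[:,2]; return c+s[:,None]*r
def cloud(n,d,mask):
    K,R,t=cam(n); v,u=np.nonzero(mask&(d>0)); z=d[v,u]
    p=np.c_[(u-K[0,2])/K[0,0]*z,(v-K[1,2])/K[1,1]*z,z]; return (p-t)@R
def proj(n,P):
    K,R,t=cam(n); q=(np.atleast_2d(P)@R.T+t)@K.T; return q[:,:2]/q[:,2:]
E
python3 - <<'E'
from h import *
for n in ("top","scene"):
    p,d=capture(n)
    for q in ["stone","yellow_cap","grey_cap","rack","pad1","pad3","pad5","mug","jar","can","tape","driver","old_a_mid"]:
        for o in outline_of(n,q)[:7 if q=="pad1" else 2]:
            m=o["pixels"]; P=cloud(n,d,m)
            if len(P)<5: continue
            zt=np.percentile(P[:,2],95); T=P[P[:,2]>zt-0.006]
            print(n,q,round(o["conf"],2),o["rect"],m.sum(),"ztop %.3f"%zt,"topc",T.mean(0).round(4),"min",P.min(0).round(3),"max",P.max(0).round(3))
E
```

```text
top stone 0.92 [268.7, 210.1, 280.4, 247.3] 404 ztop 0.032 topc [ 0.5504 -0.0141  0.0286] min [ 0.512 -0.028  0.007] max [ 0.59  -0.001  0.036]
top stone 0.54 [394.6, 239.3, 408.2, 323.6] 551 ztop 0.027 topc [ 0.3836 -0.3085  0.024 ] min [ 0.336 -0.322 -0.002] max [ 0.53  -0.295  0.032]
top yellow_cap 0.7 [241.7, 164.2, 253.4, 182.5] 191 ztop 0.069 topc [0.6702 0.0537 0.0665] min [0.655 0.038 0.058] max [0.687 0.07  0.071]
top yellow_cap 0.56 [160.5, 159.6, 172.2, 192.2] 327 ztop 0.069 topc [0.6655 0.2358 0.0663] min [ 0.633  0.224 -0.003] max [0.699 0.263 0.072]
top grey_cap 0.82 [320.5, 174.4, 330.2, 207.9] 285 ztop 0.068 topc [ 0.6384 -0.1267  0.0656] min [ 0.606 -0.137  0.003] max [ 0.672 -0.115  0.071]
top rack 0.82 [173.8, 158.4, 323.9, 205.9] 2779 ztop 0.069 topc [0.6703 0.0546 0.0662] min [ 0.608 -0.119 -0.007] max [0.71  0.23  0.074]
top pad1 0.72 [240.0, 163.7, 253.8, 181.3] 218 ztop 0.069 topc [0.67   0.0544 0.0665] min [ 0.655  0.038 -0.006] max [0.703 0.072 0.071]
top pad1 0.64 [195.4, 164.8, 213.3, 176.1] 184 ztop 0.070 topc [0.6776 0.1488 0.0666] min [0.661 0.134 0.003
[... 4775 characters left out ...]
229.6, 345.1, 271.3] 910 ztop 0.102 topc [ 0.7824 -0.0622  0.0996] min [ 0.754 -0.093  0.002] max [ 0.813 -0.034  0.105]
scene can 0.26 [169.9, 291.5, 203.8, 321.1] 704 ztop 0.062 topc [ 0.6031 -0.3753  0.0592] min [ 0.541 -0.401 -0.004] max [ 0.637 -0.347  0.064]
scene driver 0.85 [131.9, 233.5, 185.2, 277.8] 467 ztop 0.027 topc [ 0.3864 -0.3137  0.0239] min [ 0.334 -0.326 -0.003] max [ 0.535 -0.293  0.029]
scene old_a_mid 0.4 [333.0, 175.6, 348.8, 192.1] 42 ztop 0.032 topc [0.6678 0.1481 0.0303] min [0.633 0.126 0.016] max [0.688 0.174 0.064]
scene old_a_mid 0.34 [294.2, 211.0, 306.0, 228.0] 136 ztop 0.069 topc [ 0.6649 -0.0448  0.0661] min [ 0.629 -0.062  0.025] max [ 0.681 -0.02   0.07 ]
```

```bash
python3 - <<'E'
from h import *
ry=np.array([144,96,48,0,-48,-96,-144])/1000
for n in ("top","scene"):
    p,d=capture(n)
    C=[]
    for o in outline_of(n,"pad1"):
        m=o["pixels"]
        if m.sum()>400 or o["conf"]<.4: continue
        uv=np.argwhere(m)[:,::-1]
        P=plane(n,uv,0.066); Q=cloud(n,d,m); C.append([*np.median(P[:,:2],0),*np.median(Q,0)])
    C=np.array(C); C=C[C[:,1].argsort()]
    print(n);print(C.round(4))
    sl,ic=np.polyfit(C[:,1],C[:,0],1); yaw=-np.arctan(sl) ; print("yaw deg",np.degrees(yaw),(C[:,0]-sl*C[:,1]-ic).round(4))
    o=outline_of(n,"stone")[0]; m=o["pixels"]
    hsv=cv2.cvtColor(p,cv2.COLOR_BGR2HSV)
    Q=cloud(n,d,m); T=Q[Q[:,2]>.022]
    r=cv2.minAreaRect(T[:,:2].astype(np.float32)*1000); print("stone rect",r)
    mm=T[:,:2]-T[:,:2].mean(0); w,v=np.linalg.eigh(mm.T@mm); print("yaw pca",np.degrees(np.arctan2(v[1,1],v[0,1])),w)
    f=cv2.resize(p[140:270,130:350] if n=="top" else p[140:270,220:400],None,fx=3.5,fy=3.5,interpolation=cv2.INTER_CUBIC); cv2.imwrite(f"pics/{n}z.png",f)
s=get_state(); print(s["eef_pos"],s["tcp_rot"])
print({k:(v.shape if hasattr(v,'shape') else v) for k,v in camera_info("wrist").items()})
E
```

```text
top
[[ 0.661  -0.0887  0.6606 -0.089   0.0655]
 [ 0.6649 -0.0411  0.6646 -0.0412  0.0656]
 [ 0.6667  0.0066  0.6669  0.0066  0.0655]
 [ 0.6704  0.0543  0.6703  0.0545  0.0658]
 [ 0.6743  0.1003  0.6743  0.1004  0.0657]
 [ 0.6783  0.1498  0.6786  0.1498  0.0657]
 [ 0.6798  0.1973  0.6804  0.1975  0.0657]]
yaw deg -3.8919930375070666 [-0.      0.0006 -0.0008 -0.0004  0.0004  0.001  -0.0007]
stone rect ((551.5869750976562, -14.57333755493164), (77.10136413574219, 25.556596755981445), 0.865917444229126)
yaw pca -179.20485946515228 [0.02240494 0.19914861]
scene
[[ 0.6654 -0.0451  0.6648 -0.0458  0.0662]
 [ 0.6702  0.0044  0.6692  0.0041  0.0655]
 [ 0.6761  0.0979  0.676   0.0973  0.066 ]
 [ 0.6791  0.1476  0.6788  0.1471  0.0657]
 [ 0.6823  0.195   0.6824  0.195   0.0662]]
yaw deg -3.9128478975213716 [-0.0007  0.0008  0.0002 -0.0002 -0.0001]
stone rect ((555.4226684570312, -17.61929702758789), (31.515239715576172, 77.78388214111328), 89.87213897705078)
yaw pca -178.75186217656943 [0.0188251  0.13057204]
[ 0.20833945 -0.53589654  0.23127016] [-5.75560072e-05  9.82866205e-01  1.84320428e-01 -1.98340187e-05]
{'K': (3, 3), 'rvec': (3,), 'tvec': (3,)}
```

View pics/topz.png

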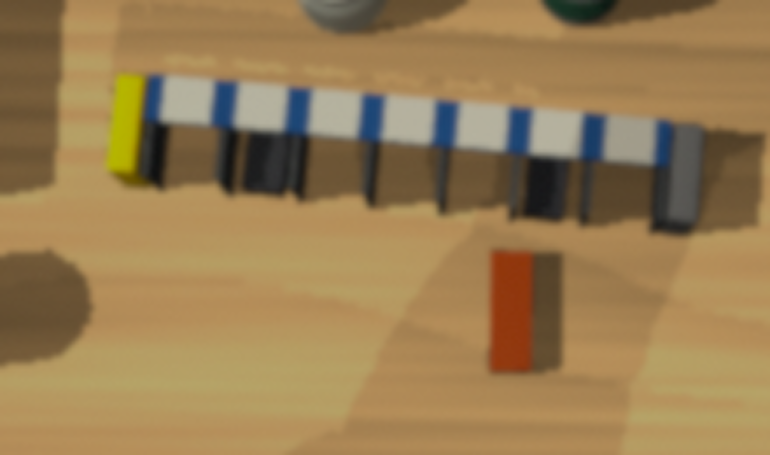

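Request:
{"op": "arm_command", "data": {"moves": [{"turn":[0,0,6.25],"translation":[0,0,0],"hand":-1},{"turn":[0,0,6.25],"translation":[0,0,0],"hand":-1},{"turn":[0,0,6.25],"translation":[0,0,0],"hand":-1},{"turn":[0,0,6.25],"translation":[0,0,0],"hand":-1},{"turn":[0,0,0],"translation":[0.015,-0.03,0],"hand":-1},{"turn":[0,0,0],"translation":[0.015,-0.03,0],"hand":-1},{"turn":[0,0,0],"translation":[0.015,-0.03,0],"hand":-1},{"turn":[0,0,0],"translation":[0.015,-0.03,0],"hand":-1},{"turn":[0,0,0],"translation":[0.015,-0.03,0],"hand":-1},{"turn":[0,0,0],"translation":[0.015,-0.03,0],"hand":-1}]}}

```text
time_s: 2.63
eef_pos: [0.3105, -0.3607, 0.2314]
tcp_rot: [0.0, 0.999, -0.033, 0.0]
force: [1.3, -1.2, -0.3]
opening: -0.001
```

```bash
cat >> h.py <<'E'
from scipy.spatial.transform import Rotation as Rt
RO=np.array([0.6508,0.0542]); RY=np.radians(-3.9)
def rk(P):
    d=np.atleast_2d(P)[:,:2]-RO; c,s=np.cos(RY),np.sin(RY); return np.c_[d[:,0]*c+d[:,1]*s,-d[:,0]*s+d[:,1]*c]
def st():
    s=get_state(); q=s["tcp_rot"]; M=Rt.from_quat([q[1],q[2],q[3],q[0]]).as_matrix()
    print("t%.2f"%s["time_s"],"tcp",s["eef_pos"].round(4),"rack",(rk(s["eef_pos"])*1000).round(1),"toolx yaw %.2f"%np.degrees(np.arctan2(M[1,0],M[0,0])),"z",M[:,2].round(4),"F",s["force"].round(2),"T",s["ft_torque"].round(2),"op %.3f"%s["opening"],"dq %.3f"%abs(s["dq"]).max())
    return s
E
python3 -c "
from h import *
st()"
```

```text
t2.63 tcp [ 0.3105 -0.3607  0.2314] rack [[-311.3 -437.1]] toolx yaw -3.77 z [ 2.e-04 -0.e+00 -1.e+00] F [ 1.28 -1.22 -0.3 ] T [-0.02 -0.09  0.01] op -0.001 dq 0.861
```

Request:
{"op": "arm_command", "data": {"moves": [{"turn":[0,0,0],"translation":[0.02,-0.035,0],"hand":-1},{"turn":[0,0,0],"translation":[0.02,-0.035,0],"hand":-1},{"turn":[0,0,0],"translation":[0.02,-0.035,0],"hand":-1},{"turn":[0,0,0],"translation":[0.02,-0.035,0],"hand":-1},{"turn":[0,0,0],"translation":[0.02,-0.035,0],"hand":-1},{"turn":[0,0,0],"translation":[0.02,-0.035,0],"hand":-1},{"turn":[0,0,0],"translation":[0.02,-0.035,0],"hand":-1},{"turn":[0,0,0],"translation":[0.02,-0.035,0],"hand":-1},{"turn":[0,0,0],"translation":[0.02,-0.035,0],"hand":-1},{"turn":[0,0,0],"translation":[0.02,-0.035,0],"hand":-1},{"turn":[0,0,0],"translation":[0.02,-0.035,0],"hand":-1},{"turn":[0,0,0],"translation":[0.02,-0.035,0],"hand":-1}]}}

```text
time_s: 3.63
eef_pos: [0.5777, 0.0433, 0.2315]
tcp_rot: [-0.0, 0.999, -0.033, 0.0]
force: [1.2, -0.1, 0.1]
opening: 0.002
```

Request:
{"op": "arm_command", "data": {"moves": [{"turn":[0,0,0],"translation":[0.02,-0.03,0],"hand":-1},{"turn":[0,0,0],"translation":[0.02,-0.03,0.01],"hand":-1},{"turn":[0,0,0],"translation":[0.02,-0.03,0.02],"hand":-1},{"turn":[0,0,0],"translation":[0.02,-0.03,0.02],"hand":-1},{"turn":[0,0,0],"translation":[0,0,0.02],"hand":-1},{"turn":[0,0,0],"translation":[0,0,0],"hand":-1},{"turn":[0,0,0],"translation":[0,0,0],"hand":-1},{"turn":[0,0,0],"translation":[0,0,0],"hand":-1}]}}

```text
time_s: 4.3
eef_pos: [0.6649, 0.1547, 0.1629]
tcp_rot: [0.0, 0.999, -0.033, 0.001]
force: [-0.8, -0.3, 0.2]
opening: 0.001
```

```bash
python3 -c "
from h import *
st()
p,d=capture('wrist'); cv2.imwrite('pics/w1.png',p)
p,d=capture('top'); cv2.imwrite('pics/t1.png',p[100:300,100:400].repeat(2,0).repeat(2,1))
st()"
```

```text
t4.30 tcp [0.6649 0.1547 0.1629] rack [[  7.2 101.2]] toolx yaw -3.82 z [ 1.4e-03 -1.0e-04 -1.0e+00] F [-0.78 -0.31  0.16] T [ 0.01 -0.02  0.01] op 0.001 dq 0.015
t4.40 tcp [0.665  0.155  0.1632] rack [[  7.3 101.5]] toolx yaw -3.81 z [ 1.9e-03  5.0e-04 -1.0e+00] F [-0.44  0.6   0.2 ] T [ 0.02 -0.05  0.03] op 0.004 dq 0.004
```

View pics/w1.png

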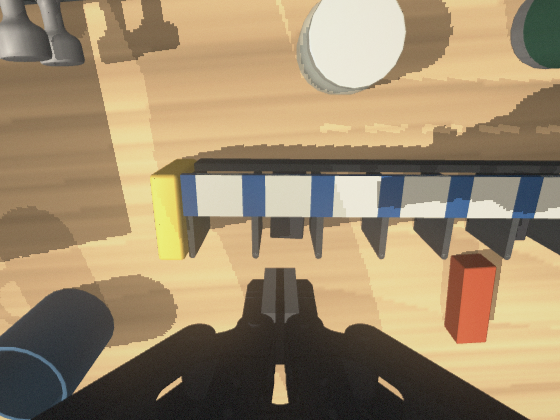

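View pics/t1.png

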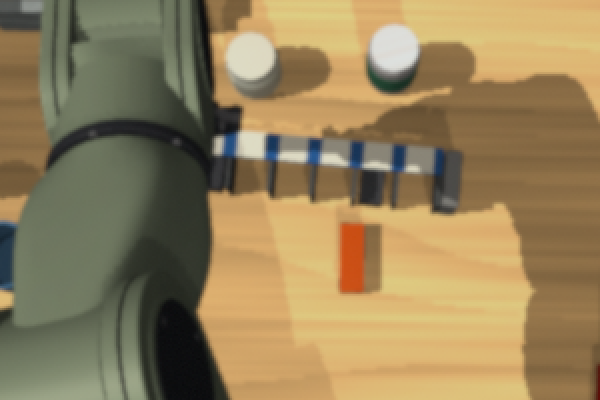

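Wrist view: the yellow cap is at (168,215), pads 1–3 are at about (220,195), (288,195) and (358,197), and the stone is at (468,298). I'll measure with the wrist camera.

```bash
python3 - <<'E'
from h import *
s=st(); p,d=capture("wrist")
C=[]
hsv=cv2.cvtColor(p,cv2.COLOR_BGR2HSV)
m=((hsv[...,1]<70)&(hsv[...,2]>110)).astype(np.uint8); m[:172]=0; m[222:]=0
n,l,stt,c=cv2.connectedComponentsWithStats(m)
K,R,t=cam("wrist")
for i in range(1,n):
    if stt[i,4]>800:
        uv=np.argwhere(l==i)[:,::-1]; P=plane("wrist",uv,0.066); Q=cloud("wrist",d,l==i)
        r=cv2.minAreaRect(P[:,:2].astype(np.float32)*1000)
        print(stt[i],"plane c",(np.array(r[0])).round(1),np.round(r[1],1),"rack",(rk(np.array(r[0])[None]/1000)*1000).round(1),"depth c",np.median(Q,0).round(4),"rack",(rk(np.median(Q,0))*1000).round(1))
o=outline_of("wrist","stone")[0]; Q=cloud("wrist",d,o["pixels"]); T=Q[Q[:,2]>.022]
r=cv2.minAreaRect(T[:,:2].astype(np.float32)*1000); print(o["rect"],r,rk(np.array(r[0])[None]/1000)*1000,np.median(T[:,2]))
E
```

```text
t4.40 tcp [0.665  0.155  0.1632] rack [[  7.3 101.5]] toolx yaw -3.81 z [ 1.9e-03  5.0e-04 -1.0e+00] F [-0.44  0.6   0.2 ] T [ 0.02 -0.05  0.03] op 0.004 dq 0.004
[ 195  175   62   43 1969] plane c [681.7 191.4] [41.7 30.8] rack [[ 21.5 139. ]] depth c [0.683  0.1955 0.0673] rack [[ 22.5 143.1]]
[ 263  175   49   43 1978] plane c [678.8 148.4] [34.3 30.8] rack [[21.6 95.9]] depth c [0.6797 0.1477 0.0673] rack [[22.5 95.3]]
[ 324  176   58   42 1947] plane c [675.4 102.4] [38.9 30.1] rack [[21.3 49.7]] depth c [0.676  0.0996 0.0674] rack [[22.1 47. ]]
[ 389  176   62   43 1932] plane c [671.9  55.1] [40.2 30.8] rack [[20.9  2.3]] depth c [0.6725 0.0521 0.0674] rack [[21.8 -0.6]]
[ 457  177   64   42 1936] plane c [668.3   6.5] [39.4 30.1] rack [[ 20.7 -46.4]] depth c [0.6688 0.0036 0.0675] rack [[ 21.4 -49.3]]
[534 177  26  42 883] plane c [665.3 -37.9] [18.5 30.1] rack [[ 20.7 -90.9]] depth c [ 0.6642 -0.0352  0.0675] rack [[ 19.5 -88.3]]
[445.5, 251.5, 497.2, 346.5] ((553.7642822265625, -15.810933113098145), (81.12867736816406, 29.168745040893555), 0.05446460843086243) [[-92.04919614 -76.44871986]] 0.028825987867114197
```

Request:
{"op": "arm_command", "data": {"moves": [{"turn":[0,0,0],"translation":[0.005,-0.014,0],"hand":-1},{"turn":[0,0,0],"translation":[0.005,-0.014,0.01],"hand":-1},{"turn":[0,0,0],"translation":[0.004,-0.014,0.015],"hand":-1},{"turn":[0,0,0],"translation":[0,0,0.02],"hand":-1},{"turn":[0,0,0],"translation":[0,0,0.02],"hand":-1},{"turn":[0,0,0],"translation":[0,0,0.015],"hand":-1},{"turn":[0,0,0],"translation":[0,0,0],"hand":-1},{"turn":[0,0,0],"translation":[0,0,0],"hand":-1}]}}

```text
time_s: 5.17
eef_pos: [0.6814, 0.1965, 0.0819]
tcp_rot: [-0.0, 0.999, -0.033, -0.0]
force: [0.6, 0.6, 0.6]
opening: 0.001
```

```bash
python3 -c "
from h import *
st()
p,d=capture('wrist'); cv2.imwrite('pics/w2.png',p)
st()"
```

```text
t5.17 tcp [0.6814 0.1965 0.0819] rack [[ 20.8 144.1]] toolx yaw -3.77 z [-1.e-04  1.e-04 -1.e+00] F [0.59 0.65 0.58] T [ 0.03 -0.04  0.05] op 0.001 dq 0.027
t5.22 tcp [0.6818 0.1966 0.0827] rack [[ 21.3 144.2]] toolx yaw -3.77 z [ 1.2e-03  4.0e-04 -1.0e+00] F [-0.43 -0.43  0.61] T [-0.03  0.04  0.03] op -0.003 dq 0.011
```

View pics/w2.png

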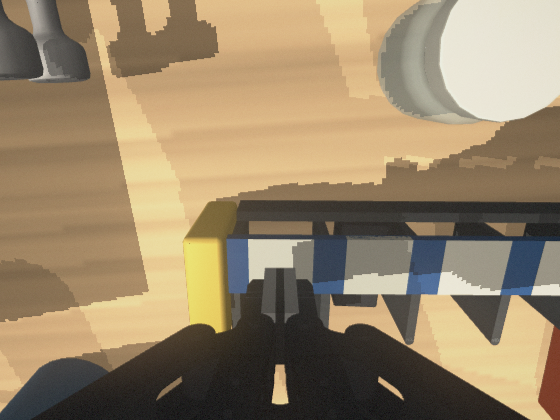

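The fingertips (280,275) are over pad 1, next to the yellow cap. Descending in small steps.

Request:
{"op": "arm_command", "data": {"moves": [{"turn":[0,0,0],"translation":[0,0,0.005],"hand":-1},{"turn":[0,0,0],"translation":[0,0,0.005],"hand":-1},{"turn":[0,0,0],"translation":[0,0,0.003],"hand":-1},{"turn":[0,0,0],"translation":[0,0,0.001],"hand":-1},{"turn":[0,0,0],"translation":[0,0,0],"hand":-1},{"turn":[0,0,0],"translation":[0,0,0],"hand":-1}]}}

```text
time_s: 5.72
eef_pos: [0.6814, 0.1967, 0.0674]
tcp_rot: [-0.0, 0.999, -0.033, 0.0]
force: [-0.2, 0.2, 0.4]
opening: -0.001
```

Request:
{"op": "arm_command", "data": {"moves": [{"turn":[0,0,0],"translation":[0,0,0.001],"hand":-1},{"turn":[0,0,0],"translation":[0,0,0],"hand":-1}]}}

```text
time_s: 5.88
eef_pos: [0.6815, 0.1967, 0.0664]
tcp_rot: [-0.0, 0.999, -0.033, 0.0]
force: [0.7, 0.3, 0.5]
opening: 0.0
```

Request:
{"op": "arm_command", "data": {"moves": [{"turn":[0,0,0],"translation":[0,0,0.001],"hand":-1},{"turn":[0,0,0],"translation":[0,0,0],"hand":-1}]}}

```text
time_s: 6.05
eef_pos: [0.6815, 0.1968, 0.0663]
tcp_rot: [-0.0, 0.999, -0.033, 0.0]
force: [-5.6, -0.8, 12.4]
opening: 0.004
```

Request:
{"op": "arm_command", "data": {"moves": [{"turn":[0,0,0],"translation":[0,0,-0.0003],"hand":-1},{"turn":[0,0,0],"translation":[0,0.004,0],"hand":-1},{"turn":[0,0,0],"translation":[0,0.004,0],"hand":-1},{"turn":[0,0,0],"translation":[0,0.004,0],"hand":-1}]}}

```text
time_s: 6.38
eef_pos: [0.6809, 0.1857, 0.0664]
tcp_rot: [-0.001, 0.999, -0.032, 0.001]
force: [0.6, 3.9, 6.1]
opening: -0.001
```

```bash
python3 -c "
from h import *
st()"
```

```text
t6.38 tcp [0.6809 0.1857 0.0664] rack [[ 21.1 133.2]] toolx yaw -3.72 z [ 0.0014  0.0018 -1.    ] F [0.61 3.92 6.05] T [ 0.95 -0.05  0.02] op -0.001 dq 0.086
```

Request:
{"op": "arm_command", "data": {"moves": [{"turn":[0,0,0],"translation":[0,0.004,0],"hand":-1},{"turn":[0,0,0],"translation":[0,0.004,0],"hand":-1},{"turn":[0,0,0],"translation":[0,0.004,0],"hand":-1},{"turn":[0,0,0],"translation":[0,0.004,0],"hand":-1},{"turn":[0,0,0],"translation":[0,0.004,0],"hand":-1},{"turn":[0,0,0],"translation":[0,0.004,0],"hand":-1},{"turn":[0,0,0],"translation":[0,0.004,0],"hand":-1},{"turn":[0,0,0],"translation":[0,0.004,0],"hand":-1},{"turn":[0,0,0],"translation":[0,0.004,0],"hand":-1},{"turn":[0,0,0],"translation":[0,0,0],"hand":-1}]}}

```text
time_s: 7.22
eef_pos: [0.6786, 0.1487, 0.0664]
tcp_rot: [-0.0, 0.999, -0.033, 0.001]
force: [0.5, 0.9, 8.5]
opening: -0.002
```

```bash
python3 -c "
from h import *
st()"
```

```text
t7.22 tcp [0.6786 0.1487 0.0664] rack [[21.4 96.1]] toolx yaw -3.77 z [ 1.2e-03  9.0e-04 -1.0e+00] F [0.51 0.86 8.46] T [ 0.06 -0.01  0.02] op -0.002 dq 0.008
```

Request:
{"op": "arm_command", "data": {"moves": [{"turn":[0,0,0],"translation":[0,0.004,0],"hand":-1},{"turn":[0,0,0],"translation":[0,0.004,0],"hand":-1},{"turn":[0,0,0],"translation":[0,0.004,0],"hand":-1},{"turn":[0,0,0],"translation":[0,0.004,0],"hand":-1},{"turn":[0,0,0],"translation":[0,0.004,0],"hand":-1},{"turn":[0,0,0],"translation":[0,0.004,0],"hand":-1},{"turn":[0,0,0],"translation":[0,0.004,0],"hand":-1},{"turn":[0,0,0],"translation":[0,0.004,0],"hand":-1},{"turn":[0,0,0],"translation":[0,0.004,0],"hand":-1},{"turn":[0,0,0],"translation":[0,0.004,0],"hand":-1},{"turn":[0,0,0],"translation":[0,0.004,0],"hand":-1},{"turn":[0,0,0],"translation":[0,0.004,0],"hand":-1}]}}

```text
time_s: 8.22
eef_pos: [0.6756, 0.1018, 0.0663]
tcp_rot: [-0.001, 0.999, -0.032, 0.001]
force: [0.8, 6.3, 8.6]
opening: -0.001
```

Request:
{"op": "arm_command", "data": {"moves": [{"turn":[0,0,0],"translation":[0,0,0],"hand":-1},{"turn":[0,0,0],"translation":[0,0,0],"hand":-1}]}}

```text
time_s: 8.38
eef_pos: [0.6755, 0.1008, 0.0663]
tcp_rot: [-0.0, 0.999, -0.033, 0.001]
force: [0.2, 1.4, 8.6]
opening: 0.002
```

```bash
python3 -c "
from h import *
st()
p,d=capture('wrist'); cv2.imwrite('pics/w3.png',p)"
```

```text
t8.38 tcp [0.6755 0.1008 0.0663] rack [[21.5 48.2]] toolx yaw -3.76 z [ 1.3e-03  4.0e-04 -1.0e+00] F [0.19 1.38 8.63] T [ 0.25  0.05 -0.01] op 0.002 dq 0.003
```

View pics/w3.png

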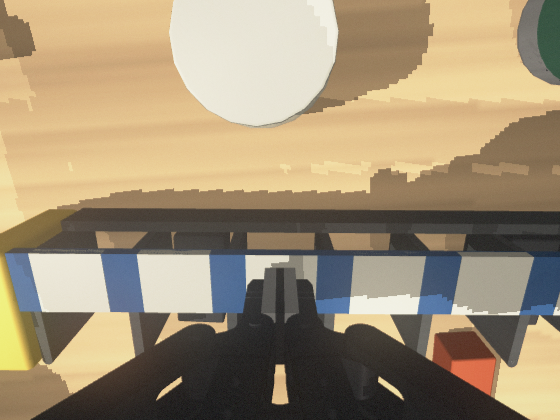

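The fingertip rests on pad 3, the third white pad from yellow, at (280,280). Now I'll lift and back away.

Request:
{"op": "arm_command", "data": {"moves": [{"turn":[0,0,0],"translation":[0,0,-0.015],"hand":-1},{"turn":[0,0,0],"translation":[0,0,-0.02],"hand":-1},{"turn":[0,0,0],"translation":[0,0,-0.02],"hand":-1},{"turn":[0,0,0],"translation":[-0.01,0,-0.02],"hand":0},{"turn":[0,0,0],"translation":[-0.02,0.015,-0.02],"hand":0},{"turn":[0,0,0],"translation":[-0.02,0.02,0],"hand":0},{"turn":[0,0,0],"translation":[-0.02,0.025,0],"hand":0},{"turn":[0,0,0],"translation":[-0.02,0.025,0],"hand":0},{"turn":[0,0,0],"translation":[-0.02,0.02,0],"hand":0},{"turn":[0,0,0],"translation":[-0.004,0.02,0],"hand":0},{"turn":[0,0,0],"translation":[0,0,0],"hand":0},{"turn":[0,0,0],"translation":[0,0,0],"hand":0}]}}

```text
time_s: 9.43
eef_pos: [0.5531, -0.0173, 0.1608]
tcp_rot: [0.0, 0.999, -0.034, 0.0]
force: [0.9, 0.2, 0.0]
opening: 0.503
```

```bash
python3 - <<'E'
from h import *
st()
p,d=capture('wrist'); cv2.imwrite('pics/w4.png',p)
o=outline_of("wrist","stone")[0]; Q=cloud("wrist",d,o["pixels"]); T=Q[Q[:,2]>.022]
r=cv2.minAreaRect(T[:,:2].astype(np.float32)*1000); print(o["rect"],r,rk(np.array(r[0])[None]/1000)*1000,np.median(T[:,2]))
E
```

```text
t9.43 tcp [ 0.5531 -0.0173  0.1608] rack [[-92.6 -78. ]] toolx yaw -3.85 z [ 1.e-04 -1.e-04 -1.e+00] F [0.87 0.17 0.02] T [0.02 0.01 0.01] op 0.503 dq 0.035
[260.4, 144.2, 297.5, 248.6] ((553.9303588867188, -14.870779037475586), (80.11990356445312, 27.979228973388672), 0.11536180227994919) [[-91.94744892 -75.49944717]] 0.028985245201378816
```

View pics/w4.png

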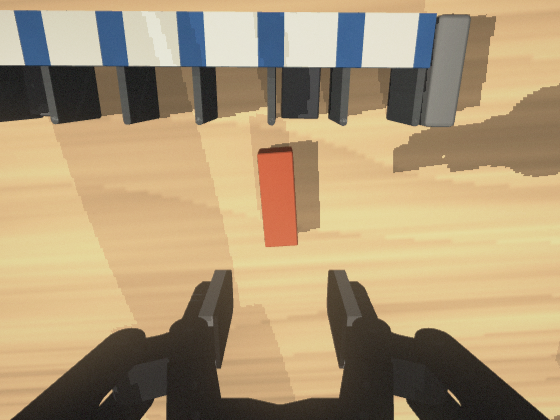

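The stone is centred between the open jaws, at (278,197). The wrist camera puts it at rack (-92,-76). Lowering the cage around it.

Request:
{"op": "arm_command", "data": {"moves": [{"turn":[0,0,0],"translation":[0,-0.002,0.01],"hand":0},{"turn":[0,0,0],"translation":[0,0,0.02],"hand":0},{"turn":[0,0,0],"translation":[0,0,0.02],"hand":0},{"turn":[0,0,0],"translation":[0,0,0.02],"hand":0},{"turn":[0,0,0],"translation":[0,0,0.02],"hand":0},{"turn":[0,0,0],"translation":[0,0,0.02],"hand":0},{"turn":[0,0,0],"translation":[0,0,0.015],"hand":0},{"turn":[0,0,0],"translation":[0,0,0.01],"hand":0},{"turn":[0,0,0],"translation":[0,0,0],"hand":0},{"turn":[0,0,0],"translation":[0,0,0],"hand":0}]}}

```text
time_s: 10.37
eef_pos: [0.5532, -0.014, 0.0254]
tcp_rot: [-0.0, 0.999, -0.033, -0.0]
force: [0.7, 0.1, 0.6]
opening: 0.503
```

```bash
python3 - <<'E'
from h import *
st()
p,d=capture('wrist'); cv2.imwrite('pics/w5.png',p)
p,d=capture('scene'); cv2.imwrite('pics/s5.png',cv2.resize(p[150:270,200:380],None,fx=4,fy=4))
E
```

```text
t10.37 tcp [ 0.5532 -0.014   0.0254] rack [[-92.8 -74.7]] toolx yaw -3.73 z [-6.e-04  1.e-04 -1.e+00] F [0.65 0.06 0.61] T [-0.04  0.02  0.06] op 0.503 dq 0.030
```

View pics/w5.png

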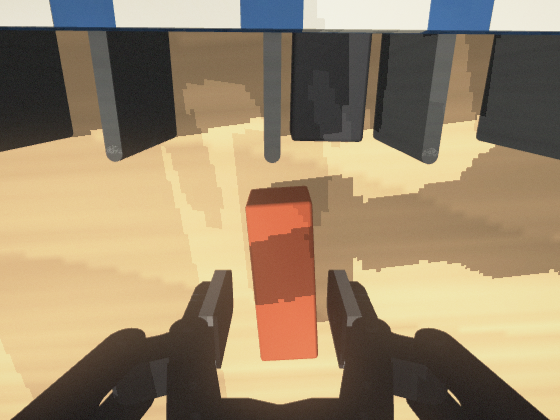

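View pics/s5.png

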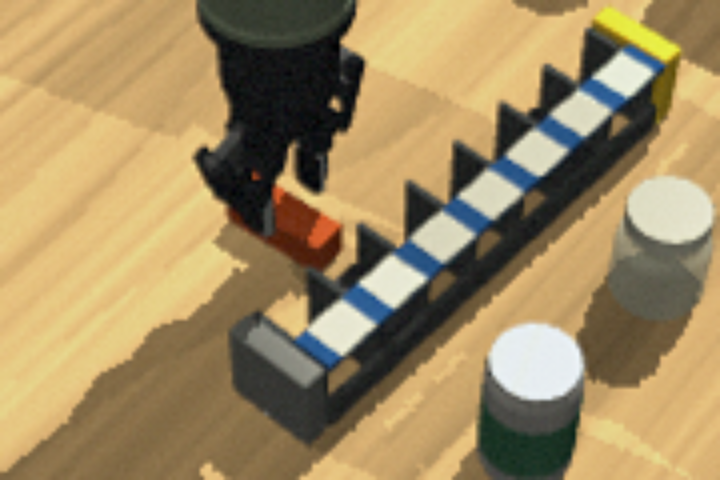

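The fingers straddle the stone: left pad at (218,320), right pad at (340,320), stone at (285,270). Lowering further.

Request:
{"op": "arm_command", "data": {"moves": [{"turn":[0,0,0],"translation":[0,0,0.006],"hand":0},{"turn":[0,0,0],"translation":[0,0,0.006],"hand":0},{"turn":[0,0,0],"translation":[0,0,0.004],"hand":0},{"turn":[0,0,0],"translation":[0,0,0.003],"hand":0},{"turn":[0,0,0],"translation":[0,0,0],"hand":0},{"turn":[0,0,0],"translation":[0,0,0],"hand":0}]}}

```text
time_s: 10.97
eef_pos: [0.5532, -0.0144, 0.0065]
tcp_rot: [-0.0, 0.999, -0.033, -0.0]
force: [0.6, -0.1, -1.1]
opening: 0.498
```

Request:
{"op": "arm_command", "data": {"moves": [{"turn":[0,0,0],"translation":[0,-0.003,0],"hand":0},{"turn":[0,0,0],"translation":[0,-0.003,0],"hand":0},{"turn":[0,0,0],"translation":[0,-0.004,0],"hand":0},{"turn":[0,0,0],"translation":[0,-0.004,0],"hand":0},{"turn":[0,0,0],"translation":[0,-0.004,0],"hand":0},{"turn":[0,0,0],"translation":[0,-0.004,0],"hand":0},{"turn":[0,0,0],"translation":[0,-0.004,0],"hand":0},{"turn":[0,0,0],"translation":[0,-0.004,0],"hand":0}]}}

```text
time_s: 11.63
eef_pos: [0.5553, 0.016, 0.0066]
tcp_rot: [-0.0, 0.999, -0.033, 0.0]
force: [-0.1, -1.7, 1.0]
opening: 0.501
```

```bash
python3 - <<'E'
from h import *
st()
p,d=capture('wrist'); cv2.imwrite('pics/w6.png',p)
E
```

```text
t11.63 tcp [0.5553 0.016  0.0066] rack [[-92.7 -44.6]] toolx yaw -3.75 z [ 0.e+00  1.e-04 -1.e+00] F [-0.07 -1.75  0.97] T [-0.37  0.06 -0.01] op 0.501 dq 0.094
```

View pics/w6.png

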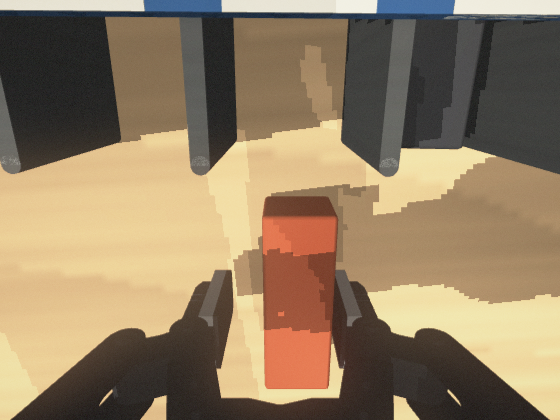

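The right pad now presses the stone's side and the stone is square with the tool. Continuing the sideways push.

Request:
{"op": "arm_command", "data": {"moves": [{"turn":[0,0,0],"translation":[0,-0.004,0],"hand":0},{"turn":[0,0,0],"translation":[0,-0.004,0],"hand":0},{"turn":[0,0,0],"translation":[0,-0.004,0],"hand":0},{"turn":[0,0,0],"translation":[0,-0.004,0],"hand":0},{"turn":[0,0,0],"translation":[0,-0.004,0],"hand":0},{"turn":[0,0,0],"translation":[0,-0.004,0],"hand":0},{"turn":[0,0,0],"translation":[0,-0.004,0],"hand":0},{"turn":[0,0,0],"translation":[0,-0.004,0],"hand":0},{"turn":[0,0,0],"translation":[0,-0.004,0],"hand":0},{"turn":[0,0,0],"translation":[0,-0.004,0],"hand":0},{"turn":[0,0,0],"translation":[0,-0.004,0],"hand":0},{"turn":[0,0,0],"translation":[0,-0.004,0],"hand":0}]}}

```text
time_s: 12.68
eef_pos: [0.5584, 0.0639, 0.0066]
tcp_rot: [-0.0, 0.999, -0.033, -0.0]
force: [-0.2, 0.4, -0.8]
opening: 0.495
```

Request:
{"op": "arm_command", "data": {"moves": [{"turn":[0,0,0],"translation":[0,-0.004,0],"hand":0},{"turn":[0,0,0],"translation":[0,-0.004,0],"hand":0},{"turn":[0,0,0],"translation":[0,-0.004,0],"hand":0},{"turn":[0,0,0],"translation":[0,-0.004,0],"hand":0},{"turn":[0,0,0],"translation":[0,-0.004,0],"hand":0},{"turn":[0,0,0],"translation":[0,-0.004,0],"hand":0},{"turn":[0,0,0],"translation":[0,-0.004,0],"hand":0},{"turn":[0,0,0],"translation":[0,-0.004,0],"hand":0},{"turn":[0,0,0],"translation":[0,-0.004,0],"hand":0},{"turn":[0,0,0],"translation":[0,-0.003,0],"hand":0},{"turn":[0,0,0],"translation":[0,-0.002,0],"hand":0},{"turn":[0,0,0],"translation":[0,0,0],"hand":0}]}}

```text
time_s: 13.68
eef_pos: [0.561, 0.105, 0.0066]
tcp_rot: [-0.0, 0.999, -0.033, -0.0]
force: [0.0, -0.9, -0.1]
opening: 0.499
```

```bash
python3 - <<'E'
from h import *
st()
p,d=capture('wrist'); cv2.imwrite('pics/w7.png',p)
o=outline_of("wrist","stone")[0]; Q=cloud("wrist",d,o["pixels"]); T=Q[Q[:,2]>.022]
r=cv2.minAreaRect(T[:,:2].astype(np.float32)*1000); print(o["rect"],r,rk(np.array(r[0])[None]/1000)*1000,np.median(T[:,2]))
E
```

```text
t13.68 tcp [0.561  0.105  0.0066] rack [[-93.   44.5]] toolx yaw -3.73 z [-0.e+00  3.e-04 -1.e+00] F [ 0.04 -0.94 -0.06] T [-0.01 -0.03 -0.03] op 0.499 dq 0.012
[260.7, 194.1, 333.4, 392.3] ((561.565673828125, 96.64022827148438), (28.3564453125, 81.2581787109375), 86.22991943359375) [[-91.91426882  36.2726499 ]] 0.029341025789812143
```

View pics/w7.png

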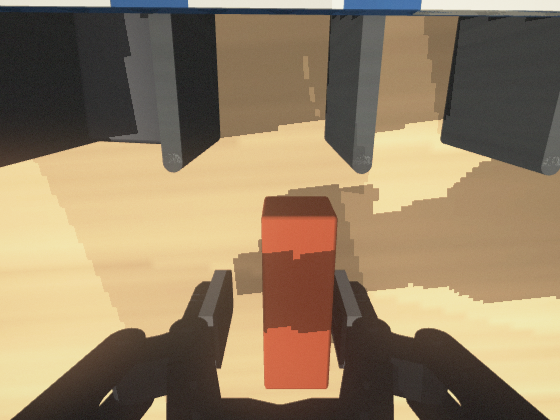

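The gap between dividers (173,165) and (362,165) is gap 3, with the grey stone of gap 2 to its left. About 11 mm of sideways push remains.

Request:
{"op": "arm_command", "data": {"moves": [{"turn":[0,0,0],"translation":[0,-0.003,0],"hand":0},{"turn":[0,0,0],"translation":[0,-0.003,0],"hand":0},{"turn":[0,0,0],"translation":[0,-0.003,0],"hand":0},{"turn":[0,0,0],"translation":[0,-0.002,0],"hand":0},{"turn":[0,0,0],"translation":[0,0,0],"hand":0},{"turn":[0,0,0],"translation":[0,0,0],"hand":0}]}}

```text
time_s: 14.28
eef_pos: [0.5617, 0.1156, 0.0066]
tcp_rot: [-0.0, 0.999, -0.033, -0.0]
force: [-0.8, -0.5, 0.7]
opening: 0.499
```

```bash
python3 - <<'E'
from h import *
st()
p,d=capture('wrist'); cv2.imwrite('pics/w8.png',p)
o=outline_of("wrist","stone")[0]; Q=cloud("wrist",d,o["pixels"]); T=Q[Q[:,2]>.022]
r=cv2.minAreaRect(T[:,:2].astype(np.float32)*1000); print(o["rect"],r,rk(np.array(r[0])[None]/1000)*1000,np.median(T[:,2]))
E
```

```text
t14.28 tcp [0.5617 0.1156 0.0066] rack [[-93.1  55.2]] toolx yaw -3.74 z [-1.e-04  2.e-04 -1.e+00] F [-0.77 -0.52  0.65] T [0.   0.01 0.02] op 0.499 dq 0.005
[260.0, 192.6, 335.0, 391.6] ((562.4906005859375, 107.96451568603516), (28.100688934326172, 80.97059631347656), 86.09661102294922) [[-91.76170863  47.63362259]] 0.029321885652563058
```

View pics/w8.png

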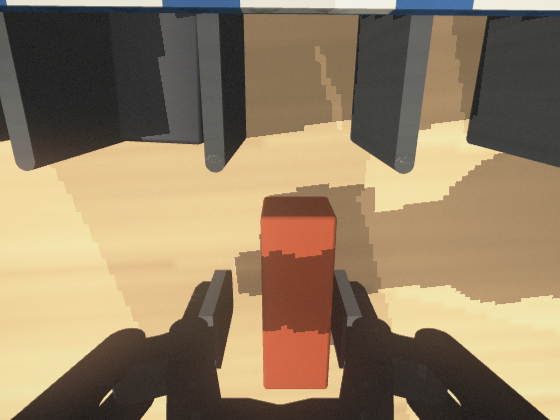

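The stone is lined up with gap 3, both at +7.5 mm from the tool axis. I'll centre the cage, lift, and move behind the stone.

Request:
{"op": "arm_command", "data": {"moves": [{"turn":[0,0,0],"translation":[0,0.004,0],"hand":0},{"turn":[0,0,0],"translation":[0,0.003,0],"hand":0},{"turn":[0,0,0],"translation":[0,0,-0.01],"hand":0},{"turn":[0,0,0],"translation":[0,0,-0.015],"hand":0},{"turn":[0,0,0],"translation":[0,0,-0.02],"hand":0},{"turn":[0,0,0],"translation":[-0.01,0,-0.02],"hand":0},{"turn":[0,0,0],"translation":[-0.02,0,0],"hand":-1},{"turn":[0,0,0],"translation":[-0.02,0,0],"hand":-1},{"turn":[0,0,0],"translation":[-0.015,0,0],"hand":-1},{"turn":[0,0,0],"translation":[0,0,0],"hand":-1},{"turn":[0,0,0],"translation":[0,0,0],"hand":-1}]}}

```text
time_s: 15.3
eef_pos: [0.4966, 0.1127, 0.0724]
tcp_rot: [-0.0, 0.999, -0.033, 0.0]
force: [0.7, 0.1, 0.2]
opening: -0.0
```

```bash
python3 - <<'E'
from h import *
st()
p,d=capture('wrist'); cv2.imwrite('pics/w9.png',p)
o=outline_of("wrist","stone")[0]; Q=cloud("wrist",d,o["pixels"]); T=Q[Q[:,2]>.022]
r=cv2.minAreaRect(T[:,:2].astype(np.float32)*1000); print(o["rect"],r,rk(np.array(r[0])[None]/1000)*1000,np.median(T[:,2]))
E
```

```text
t15.30 tcp [0.4966 0.1127 0.0724] rack [[-157.8   47.9]] toolx yaw -3.75 z [ 6.e-04  4.e-04 -1.e+00] F [0.74 0.08 0.22] T [ 0.02 -0.01 -0.03] op -0.000 dq 0.036
[250.0, 43.6, 308.8, 204.5] ((562.8799438476562, 108.02501678466797), (28.104745864868164, 79.83517456054688), 86.27882385253906) [[-91.37738198  47.72046488]] 0.02901764381097673
```

View pics/w9.png

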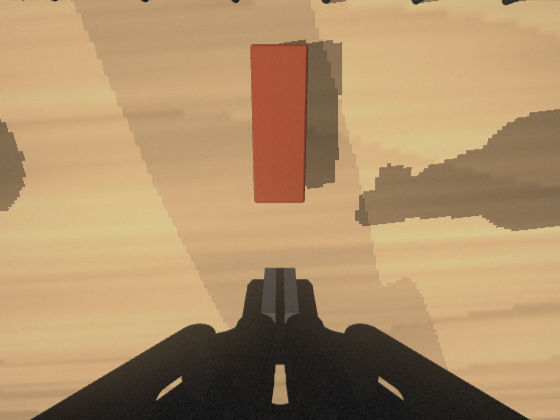

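Request:
{"op": "arm_command", "data": {"moves": [{"turn":[0,0,0],"translation":[0,0,0.015],"hand":-1},{"turn":[0,0,0],"translation":[0,0,0.02],"hand":-1},{"turn":[0,0,0],"translation":[0,0,0.015],"hand":-1},{"turn":[0,0,0],"translation":[0,0,0.008],"hand":-1},{"turn":[0,0,0],"translation":[0,0,0.004],"hand":-1},{"turn":[0,0,0],"translation":[0,0,0],"hand":-1},{"turn":[0,0,0],"translation":[0,0,0],"hand":-1}]}}

```text
time_s: 15.98
eef_pos: [0.4968, 0.1126, 0.0101]
tcp_rot: [-0.0, 0.999, -0.033, 0.0]
force: [-0.3, -0.8, 0.6]
opening: 0.0
```

Request:
{"op": "arm_command", "data": {"moves": [{"turn":[0,0,0],"translation":[0.004,0,0],"hand":-1},{"turn":[0,0,0],"translation":[0.004,0,0],"hand":-1},{"turn":[0,0,0],"translation":[0.004,0,0],"hand":-1},{"turn":[0,0,0],"translation":[0.004,0,0],"hand":-1},{"turn":[0,0,0],"translation":[0.004,0,0],"hand":-1},{"turn":[0,0,0],"translation":[0.004,0,0],"hand":-1},{"turn":[0,0,0],"translation":[0.004,0,0],"hand":-1},{"turn":[0,0,0],"translation":[0.004,0,0],"hand":-1},{"turn":[0,0,0],"translation":[0.004,0,0],"hand":-1}]}}

```text
time_s: 16.73
eef_pos: [0.5327, 0.1102, 0.0096]
tcp_rot: [-0.0, 0.999, -0.033, -0.0]
force: [-1.7, 0.1, 1.4]
opening: 0.002
```

```bash
python3 - <<'E'
from h import *
st()
p,d=capture('wrist'); cv2.imwrite('pics/w10.png',p)
o=outline_of("wrist","stone")[0]; Q=cloud("wrist",d,o["pixels"]); T=Q[Q[:,2]>.022]
r=cv2.minAreaRect(T[:,:2].astype(np.float32)*1000); print(o["rect"],r,rk(np.array(r[0])[None]/1000)*1000,np.median(T[:,2]))
E
```

```text
t16.73 tcp [0.5327 0.1102 0.0096] rack [[-121.6   47.9]] toolx yaw -3.76 z [-2.e-04  1.e-04 -1.e+00] F [-1.66  0.05  1.35] T [0.04 0.37 0.07] op 0.002 dq 0.169
[237.7, 65.4, 321.9, 285.3] ((583.8990478515625, 106.69187927246094), (28.16690444946289, 79.90769958496094), 86.19918823242188) [[-70.31627862  47.82003501]] 0.029420838779941262
```

View pics/w10.png

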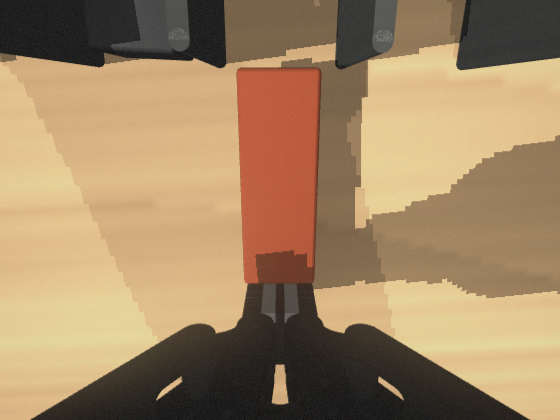

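The stone slides straight towards gap 3, its front edge at (280,68), centred between the dividers. I'll continue.

Request:
{"op": "arm_command", "data": {"moves": [{"turn":[0,0,0],"translation":[0.004,0,0],"hand":-1},{"turn":[0,0,0],"translation":[0.004,0,0],"hand":-1},{"turn":[0,0,0],"translation":[0.004,0,0],"hand":-1},{"turn":[0,0,0],"translation":[0.004,0,0],"hand":-1},{"turn":[0,0,0],"translation":[0.004,0,0],"hand":-1},{"turn":[0,0,0],"translation":[0.004,0,0],"hand":-1},{"turn":[0,0,0],"translation":[0.004,0,0],"hand":-1}]}}

```text
time_s: 17.42
eef_pos: [0.5607, 0.1084, 0.0096]
tcp_rot: [-0.0, 0.999, -0.033, -0.0]
force: [-0.8, -0.3, -0.3]
opening: -0.002
```

```bash
python3 - <<'E'
from h import *
st()
p,d=capture('wrist'); cv2.imwrite('pics/w11.png',p)
E
```

```text
t17.42 tcp [0.5607 0.1084 0.0096] rack [[-93.6  48. ]] toolx yaw -3.76 z [-1.e-04  1.e-04 -1.e+00] F [-0.78 -0.29 -0.31] T [ 0.05  0.23 -0.08] op -0.002 dq 0.175
```

View pics/w11.png

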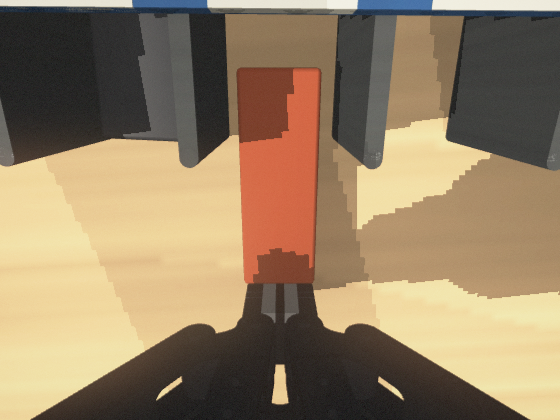

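The stone is entering gap 3 cleanly, with clearance on both sides. About 32 mm to go, so I'll push 26 mm and then creep.

Request:
{"op": "arm_command", "data": {"moves": [{"turn":[0,0,0],"translation":[0.004,0,0],"hand":-1},{"turn":[0,0,0],"translation":[0.004,0,0],"hand":-1},{"turn":[0,0,0],"translation":[0.004,0,0],"hand":-1},{"turn":[0,0,0],"translation":[0.004,0,0],"hand":-1},{"turn":[0,0,0],"translation":[0.004,0,0],"hand":-1},{"turn":[0,0,0],"translation":[0.003,0,0],"hand":-1},{"turn":[0,0,0],"translation":[0.002,0,0],"hand":-1},{"turn":[0,0,0],"translation":[0.001,0,0],"hand":-1},{"turn":[0,0,0],"translation":[0,0,0],"hand":-1}]}}

```text
time_s: 18.22
eef_pos: [0.5864, 0.1068, 0.0096]
tcp_rot: [-0.0, 0.999, -0.033, 0.0]
force: [0.2, 0.3, 0.1]
opening: 0.001
```

Request:
{"op": "arm_command", "data": {"moves": [{"turn":[0,0,0],"translation":[0.001,0,0],"hand":-1},{"turn":[0,0,0],"translation":[0.001,0,0],"hand":-1},{"turn":[0,0,0],"translation":[0.001,0,0],"hand":-1}]}}

```text
time_s: 18.47
eef_pos: [0.5893, 0.1066, 0.0096]
tcp_rot: [-0.0, 0.999, -0.033, -0.0]
force: [-0.3, 0.3, 0.0]
opening: 0.001
```

Request:
{"op": "arm_command", "data": {"moves": [{"turn":[0,0,0],"translation":[0.001,0,0],"hand":-1},{"turn":[0,0,0],"translation":[0,0,0],"hand":-1}]}}

```text
time_s: 18.63
eef_pos: [0.5905, 0.1065, 0.0096]
tcp_rot: [-0.0, 0.999, -0.033, 0.0]
force: [-0.1, 0.1, 0.0]
opening: -0.002
```

Request:
{"op": "arm_command", "data": {"moves": [{"turn":[0,0,0],"translation":[0.001,0,0],"hand":-1},{"turn":[0,0,0],"translation":[0,0,0],"hand":-1}]}}

```text
time_s: 18.8
eef_pos: [0.5914, 0.1064, 0.0096]
tcp_rot: [-0.0, 0.999, -0.033, 0.0]
force: [0.2, -0.1, -0.2]
opening: -0.002
```

Request:
{"op": "arm_command", "data": {"moves": [{"turn":[0,0,0],"translation":[0.001,0,0],"hand":-1},{"turn":[0,0,0],"translation":[0,0,0],"hand":-1}]}}

```text
time_s: 18.97
eef_pos: [0.5924, 0.1063, 0.0096]
tcp_rot: [-0.0, 0.999, -0.033, 0.0]
force: [-0.2, 1.2, -0.8]
opening: 0.003
```

Request:
{"op": "arm_command", "data": {"moves": [{"turn":[0,0,0],"translation":[0.0007,0,0],"hand":-1},{"turn":[0,0,0],"translation":[0,0,0],"hand":-1}]}}

```text
time_s: 19.13
eef_pos: [0.593, 0.1063, 0.0096]
tcp_rot: [-0.0, 0.999, -0.033, 0.0]
force: [-0.7, -0.0, 0.5]
opening: 0.001
```

Request:
{"op": "arm_command", "data": {"moves": [{"turn":[0,0,0],"translation":[0.0007,0,0],"hand":-1},{"turn":[0,0,0],"translation":[0,0,0],"hand":-1}]}}

```text
time_s: 19.3
eef_pos: [0.5938, 0.1062, 0.0096]
tcp_rot: [-0.0, 0.999, -0.033, 0.0]
force: [-0.8, -0.0, 0.8]
opening: 0.005
```

Request:
{"op": "arm_command", "data": {"moves": [{"turn":[0,0,0],"translation":[0.0007,0,0],"hand":-1},{"turn":[0,0,0],"translation":[0,0,0],"hand":-1}]}}

```text
time_s: 19.47
eef_pos: [0.5938, 0.1063, 0.0096]
tcp_rot: [-0.0, 0.999, -0.033, -0.001]
force: [-4.9, -0.4, 3.0]
opening: -0.002
```

```bash
python3 - <<'E'
from h import *
st()
p,d=capture('wrist'); cv2.imwrite('pics/w12.png',p)
o=outline_of("wrist","stone")[0]; Q=cloud("wrist",d,o["pixels"]); T=Q[Q[:,2]>.022]
r=cv2.minAreaRect(T[:,:2].astype(np.float32)*1000); print(o["rect"],r,rk(np.array(r[0])[None]/1000)*1000,np.median(T[:,2]))
E
```

```text
t19.47 tcp [0.5938 0.1063 0.0096] rack [[-60.4  48.1]] toolx yaw -3.75 z [-1.4e-03  1.0e-04 -1.0e+00] F [-4.91 -0.4   3.01] T [ 0.04  0.97 -0.06] op -0.002 dq 0.002
[241.3, 160.7, 318.6, 285.8] ((629.1968383789062, 103.81246948242188), (28.118350982666016, 49.093963623046875), 86.38439178466797) [[-24.92754125  48.02823552]] 0.029368001754335942
```

View pics/w12.png

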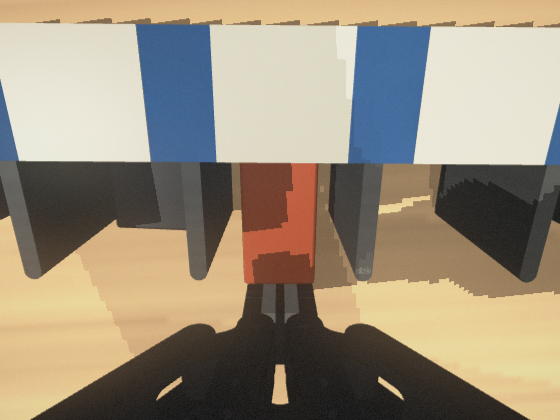

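The force rises to 5 N where the stop is expected (stone sticking out, rear edge at row 285). I'll press a little more to seat it, then back off.

Request:
{"op": "arm_command", "data": {"moves": [{"turn":[0,0,0],"translation":[0.0004,0,0],"hand":-1},{"turn":[0,0,0],"translation":[0,0,0],"hand":-1},{"turn":[0,0,0],"translation":[0,0,0],"hand":-1}]}}

```text
time_s: 19.82
eef_pos: [0.5938, 0.1063, 0.0096]
tcp_rot: [-0.0, 0.999, -0.033, -0.001]
force: [-8.6, -0.6, 5.1]
opening: -0.002
```

Request:
{"op": "arm_command", "data": {"moves": [{"turn":[0,0,0],"translation":[-0.002,0,0],"hand":-1},{"turn":[0,0,0],"translation":[-0.01,0,0],"hand":-1},{"turn":[0,0,0],"translation":[-0.02,0,0],"hand":-1},{"turn":[0,0,0],"translation":[-0.02,0,0],"hand":-1},{"turn":[0,0,0],"translation":[-0.02,0,-0.01],"hand":-1},{"turn":[0,0,0],"translation":[-0.02,0,-0.02],"hand":-1},{"turn":[0,0,0],"translation":[0,0,-0.03],"hand":-1},{"turn":[0,0,0],"translation":[0,0,-0.03],"hand":-1},{"turn":[0,0,0],"translation":[0,0,-0.03],"hand":-1},{"turn":[0,0,0],"translation":[0,0,-0.02],"hand":-1},{"turn":[0,0,0],"translation":[0,0,0],"hand":-1},{"turn":[0,0,0],"translation":[0,0,0],"hand":-1}]}}

```text
time_s: 20.82
eef_pos: [0.5035, 0.1124, 0.1504]
tcp_rot: [-0.0, 0.999, -0.033, 0.001]
force: [-0.1, 0.1, -0.4]
opening: 0.002
```

```bash
python3 - <<'E'
from h import *
st()
p,d=capture('wrist'); cv2.imwrite('pics/w13.png',p)
o=outline_of("wrist","stone")[0]; Q=cloud("wrist",d,o["pixels"]); T=Q[Q[:,2]>.022]
r=cv2.minAreaRect(T[:,:2].astype(np.float32)*1000); print(o["rect"],r,np.median(T[:,2]))
k=rk(T)*1000; print("stone rack x",np.percentile(k[:,0],[0.5,99]),"y",np.percentile(k[:,1],[1,99]))
for o in outline_of("wrist","old_a_mid")[:3]:
    Q=cloud("wrist",d,o["pixels"]);T=Q[abs(Q[:,2]-.029)<.005]
    if len(T)>20: print("old",o["conf"],rk(T).min(0)*1000,rk(T).max(0)*1000)
p,d=capture('scene'); cv2.imwrite('pics/s13.png',p)
E
```

```text
t20.82 tcp [0.5035 0.1124 0.1504] rack [[-150.9   48.1]] toolx yaw -3.74 z [ 2.3e-03  7.0e-04 -1.0e+00] F [-0.15  0.15 -0.42] T [0.02 0.02 0.05] op 0.002 dq 0.040
[258.7, 0.0, 300.0, 68.8] ((623.8698120117188, 103.66236877441406), (28.008852005004883, 39.84449005126953), 85.81590270996094) 0.027659648749884077
stone rack x [-50.08109945 -10.76468827] y [34.10327621 61.19234397]
old 0.55 [-27.58578115  79.95038535] [-10.65567918 108.13777597]
```

View pics/w13.png

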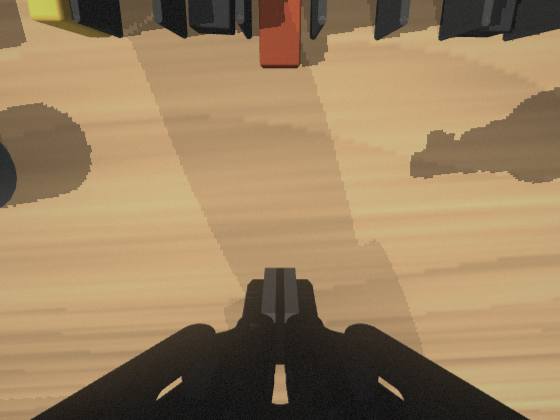

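View pics/s13.png

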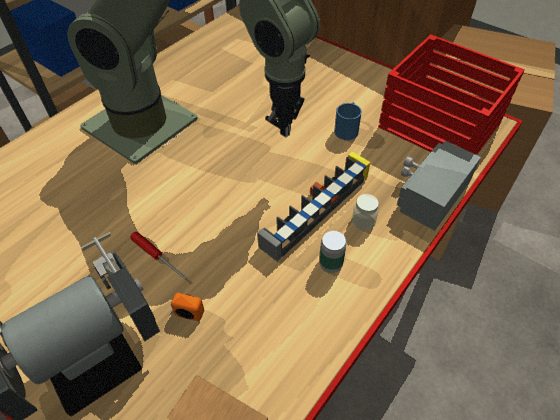

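The stone's rear end is at rack x = -50.1 mm (fully home is -50) and it is centred in gap 3. The hand is clear and nothing else has moved.

```bash
python3 -c "
from cell import *
print(finish_job())"
```

```text
the job is handed in; nothing more can be done
None
```

I did the count and the push as asked, and handed the job in at about 21 s of the 72 s allowed.

- **Count:** Starting at the yellow (+y) end, I slid the shut fingertips along the rail over the first, second and third pads. They pressed with about 6–12 N and stopped on pad 3, so no later pad was touched.
- **Push:** I slid the orange-brown stone sideways along the bench between the loosely open fingers, without gripping it. I then pushed it from behind, with the fingers shut, into the third gap. The push force rose to about 9 N while the hand stopped moving, so the stone is against the back stop. I then backed the hand off and raised it clear.

**Last checks:**
- **Stone:** Its rear end is at rack x = -50.1 mm, where fully home is -50. It sits at rack y of about 47.7 mm in a gap centred at 48, square with the rack and flat on the bench.
- **Grey stone in gap 2:** The wrist camera showed it inside its gap. I did not re-measure the other grey stone after the push.
- **Everything else:** Nothing else looks moved in the last scene picture.
- **Camera disagreement:** The top and scene cameras differed by 2–4 mm. The wrist camera and the touch on the rail settled it, and no check failed.

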